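# Hold the sample-chamber lid at its half-way stop

### The job

Lift the round bayonet lid (the one with a bar handle and two side pins) out of the parts bin and lower it into the collar on top of the sample chamber, its pins going down through the two slots until the lid sits flush. Then twist it clockwise, seen from above, against the return spring until its handle bar lines up with the two half-way ribs on the chamber's top, well short of the lock click, and finish there while still gripping the lid and holding it at half-way (the program ends holding). Leave everything else where it is.

Things in the scene. Friction and masses are not known exactly. Their poses are not given: they have to be found in the camera images.
- lid: round black bayonet lid, 76 mm wide, standing upright on its spigot in the bin. Origin: centre of the underside of its 6 mm thick cover, z up, 25 mm above the bin's underside at the start. Below the cover a 50 mm diameter spigot, chamfered at the foot, to z -20 mm. Handle bar and pins (see the points) both lie along x: a half turn about z gives the same lid. Mass 0.22 kg, give or take 25 %
- lid_handle (a point): centre of the lid's upright aluminium bar handle, 21 mm above the lid's origin; axes as the lid's. The bar is 56 mm long (x), 14 mm wide (y), 30 mm high, standing on the cover
- lid_pins (a point): on the lid's axis, 14 mm below its origin, where one 9 mm diameter steel pin runs through the spigot along the lid's x, its two ends standing out to x = +33 and -33 mm
- bin: open grey parts bin, fixed in the episode, 240 x 160 mm, 45 mm high, walls and floor 5 mm; origin at the centre of its underside. The lid stands in its -x half, the other parts in its +x half
- chamber: cream sample chamber, fixed, 180 x 180 mm, 100 mm high; origin: centre of its underside, z up. On top a round black collar, 96 mm wide, with a steel flange whose top is 132 mm above the origin. Two round studs on the chamber's top, 66 mm from the axis, show the lock position, 1.40 rad clockwise of the slots
- port_mouth (a point): centre of the collar's mouth, level with the flange's top; axes as the chamber's. Flange 8 mm thick, hole 54 mm in diameter, two slots 13 mm wide along the chamber's x (on its +x and -x sides), reaching 37 mm from the axis. The fully inserted lid rests with its origin here; its pins then run 1.5 mm under the flange
- half_mark: pair of straight steel ribs on the chamber's top, 53 to 83 mm from the collar's axis to either side of it, 5 mm wide and high: the half-way position of the handle bar. Origin on the collar's axis at the chamber's top; the ribs lie along its x, 0.70 rad clockwise of the slots seen from above
- rotor (a joint): sprung ring inside the collar, carried round by the lid's pins; rad, 0 at rest (pockets under the slots), grows clockwise seen from above, half-way at 0.70. The pins have up to 0.07 rad of play, so it trails the lid. The spring pushes back with 0.04 N m at 0, 0.11 N m at half-way, and turns a released lid back. Spring balls resist from about 0.9, the lock clicks at about 1.2, stop at 1.45
- blank_cap: smooth round black blanking cap with a round mushroom knob and no pins, 48 mm diameter, 32 mm high; lies in the bin; origin at the centre of its underside. A bystander, leave it
- lens_tube: short black open tube, 42 mm diameter, 22 mm high; stands in the bin; origin at the centre of its underside. A bystander
- sensor: small white sensor head, 34 x 26 x 28 mm, loose on a corner of the chamber's top; origin at the centre of its underside. A bystander
- lens_mount: lens in a black ring on a post with a round foot, 48 mm wide, 102 mm high, loose on the table; origin under its foot. A bystander
- driver: screwdriver, 170 mm long, lying on the table. A bystander
- wash_bottle: white bottle, 56 mm diameter, 130 mm high, standing on the table; origin at the centre of its underside. A bystander
- cuvette_box: white box, 60 x 90 x 40 mm, on the table; origin at the centre of its underside. A bystander

How it is judged:
By the outcome, as a careful person would: the job done as asked, in the order asked, and still so for the second after the job is handed in, while the arm keeps its last pose, push and grip.
It also fails if it takes over 43 s, if anything falls off the work surface, if the arm or the gripper's body presses on something with over 40 N, if the wrist force passes 120 N, or if a joint passes its speed limit or range.

### The arm

A 6-joint arm with a two-finger parallel gripper is mounted at the origin on the work surface. World frame = base frame: x ahead of the robot, y to its left, z up, the work surface at z = 0. Lengths are in m, angles in rad, forces in N, time in s.
With the tool pointing down it reaches from about 0.3 to 0.75 m from the base axis. Payload 8.5 kg.
Tool frame: the origin (TCP) lies midway between the tips of the shut fingers; the grasp point (between the pads) lies 19 mm behind it; z points along the fingers, y is the line along which they close (so a half turn about z gives the same grasp; the last joint's range is limited). The gripper opens to 88 mm and grips with 3 to 60 N. Pads are 18 mm wide; open, the fingers measure 123 mm over their backs; the gripper's body (75 mm by 187 mm) begins 45 mm behind the grasp point.
Start: joints at [1.004, 0.381, 1.297, -0, 1.464, -0.215], TCP at [0.19, 0.516, 0.239] pointing down, gripper open.
Joint ranges: [-3.11, 3.11], [-0.89, 2.33], [0.22, 2.48], [-1.42, 4.56], [0.17, 2.85], [-2.88, 2.88]. Speed limits (rad/s): [2.39, 2.39, 3.14, 3.14, 3.14, 3.14].

### API

Orientations are given as a rotation vector (axis times angle).
In Python, from rig import ctrl, workorder, grab_frame gives the robot as it stands (ctrl), with the cameras as plain functions and the job (workorder).
- The arm moves only by the tool run_rows, called after "Request:" as name([rows], argument=value, ...), one row to a line, values as JSON. Schema: {"type":"object","properties":{"offsets":{"type":"array","items":{"type":"object","properties":{"xyz":{"type":"array","items":{"type":"number"},"minItems":3,"maxItems":3},"rz":{"type":"number"}},"additionalProperties":false},"minItems":1,"maxItems":5},"aperture":{"type":"number"},"grip_force":{"type":"number"},"only":{"type":"string"},"quiet":{"type":"boolean"},"lines":{"type":"string"}},"required":["offsets"],"additionalProperties":false}. offsets is a list of rows, 1 to 5 of them, each an object with the fields xyz (a list: dx, dy, dz in m), rz (a turn about the tool's z in rad); a field left out counts as zero; each row is the pose to reach, as a shift and turn from the pose commanded when the call began, along the tool's axes at that moment; what a row does not reach only later rows make up. A row lasts 1/12 s, in which the tool goes at most 0.0417 m and 0.125 rad, less where a joint would pass 70% of its speed; a pose out of reach is approached as far as the arm can. aperture is the finger opening in m, set as the call begins (left out keeps the last). The fingers move at their own pace and stop on an object; grip_force is the grip in N (left out, the last holds). Time passes only in rows, so rows that do not move let the fingers close. The tool returns the time, the measured TCP pose, the force, the opening and the grip force at its end. only (a regular expression) keeps the lines of the reply that match it, lines (a string "A,B") keeps lines A to B, and quiet returns only ok. Input that does not fit is refused with a message, and nothing moves.
- ctrl.read_state(): the state, without advancing time (a new reading comes with each control period).
- grab_frame(name): name is "scene" or "side" or "wrist"; returns a dict with "image" (400x640x3 uint8, blue, green, red), "range_z" (400x640 float32, m along the optical axis (not along the pixel's ray), 0 where there is no reading), "fx", "fy", "cx", "cy" (pixels), "pose" (4x4, takes a point from camera to world coordinates). Camera axes: x right, y up, looking along -z (the intrinsics and any distortion apply to the point x, -y, -z); pixel columns grow to the right and rows downward; lengths in m; the calibration is good to about 2 mm. A picture is of the moment at which its call begins.
- workorder.sign_off(): hands the job in; it is judged then, once.
The state is a dict: "time": time; "q": joint angles; "joint_vel": joint speeds; "joint_efforts": joint torques, N m; "eef_pos": TCP position; "orientation": TCP orientation; "contact_force": force on the tool from outside, world axes, zero at the start; "ft_torque": the same for the moment, N m; "gripper_width": finger opening in m; "grasp_force": force on a finger pad.
Only numpy, scipy, OpenCV 4.12 (cv2) and the standard library are available. Lean on these libraries where they do the work, as an engineer would, in place of code of your own. Each camera call takes 0.05 s, during which the arm holds its last target. There are 200 camera calls.

## Working session

There is one attempt and no reset: what is moved stays moved. The work goes in short steps, Python scripts to look and compute and a tool call to move; the robot and the scene stay as the last step left them, time stands still between calls to the robot, and variables do not carry over. Pictures are saved under pics/ and viewed, at most 10 in all, crops included, and the job is handed in when it is done.

```bash
ls; mkdir -p pics; python3 - <<'E'
from rig import ctrl, workorder, grab_frame
import cv2,numpy as np
s=ctrl.read_state();print({k:np.round(v,3) for k,v in s.items()})
for n in("scene","wrist"):
    f=grab_frame(n);cv2.imwrite(f"pics/{n}0.png",f["image"]);np.savez(f"pics/{n}0.npz",**f)
    print(n,f["fx"],f["fy"],f["cx"],f["cy"],np.round(f["pose"],3).tolist(),[k for k in f])
E
```

```text
pics
rig.py
{'time': np.float64(0.0), 'q': array([ 1.004,  0.381,  1.298, -0.   ,  1.464, -0.215]), 'joint_vel': array([-0.001,  0.   ,  0.   ,  0.002, -0.001, -0.002]), 'joint_efforts': array([-1.0000e-03, -4.3794e+01, -2.2455e+01,  7.1000e-02,  3.5000e-02,
       -0.0000e+00]), 'eef_pos': array([0.189, 0.516, 0.238]), 'orientation': array([-5.500e-01, -3.093e+00,  2.000e-03]), 'contact_force': array([-0.424, -0.917, -0.03 ]), 'ft_torque': array([ 0.027, -0.001, -0.065]), 'grasp_force': np.float64(0.0), 'gripper_width': np.float64(0.088)}
scene 476.7079870285646 476.7079870285646 316.31882859778426 203.98887263403526 [[-0.762, -0.558, 0.328, 0.98], [0.647, -0.667, 0.37, 0.315], [0.012, 0.494, 0.869, 1.003], [0.0, 0.0, 0.0, 1.0]] ['image', 'range_z', 'fx', 'fy', 'cx', 'cy', 'pose']
wrist 318.90450676243466 318.90450676243466 323.45144199604 202.86673047223175 [[0.345, -0.893, -0.29, 0.113], [0.938, 0.328, 0.108, 0.544], [-0.002, -0.31, 0.951, 0.382], [0.0, 0.0, 0.0, 1.0]] ['image', 'range_z', 'fx', 'fy', 'cx', 'cy', 'pose']
```

View pics/scene0.png

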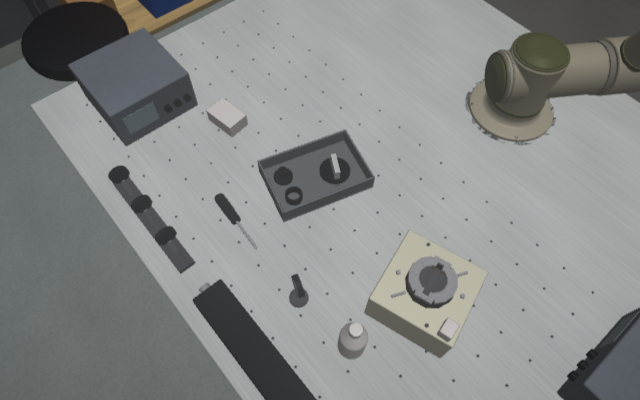

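View pics/wrist0.png

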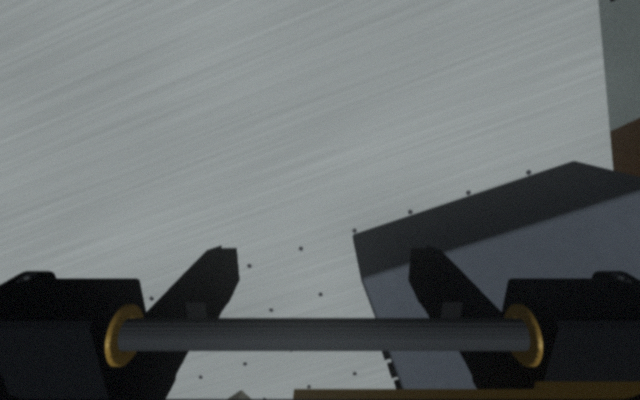

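The scene view shows the lid in the bin at about (336,170) with its bar at (335,165), and the collar at (432,280) with ribs at about (460,274) and (398,294). The wrist view shows only table and a grey box. Next: a magnified view and the side camera.

```bash
cat > h.py <<'E'
import numpy as np,cv2
def ray(f,u,v):
    P=np.asarray(f["pose"]);d=np.array([(u-f["cx"])/f["fx"],-(v-f["cy"])/f["fy"],-1.0]);return P[:3,3],P[:3,:3]@d
def onz(f,u,v,z):
    o,d=ray(f,u,v);return o+d*(z-o[2])/d[2]
def deproj(f):
    z=np.asarray(f["range_z"]);v,u=np.mgrid[:400,:640]
    p=np.stack([(u-f["cx"])/f["fx"]*z,-(v-f["cy"])/f["fy"]*z,-z],-1);P=np.asarray(f["pose"]);return p@P[:3,:3].T+P[:3,3]
def proj(f,p):
    P=np.asarray(f["pose"]);c=P[:3,:3].T@(np.asarray(p)-P[:3,3]);return f["cx"]-f["fx"]*c[0]/c[2],f["cy"]+f["fy"]*c[1]/c[2]
def two(f,a,g,b):
    "closest point of two rays, and miss"
    o,d=ray(f,*a);q,e=ray(g,*b);t=np.linalg.lstsq(np.c_[d,-e],q-o,rcond=None)[0]
    x,y=o+d*t[0],q+e*t[1];return (x+y)/2,np.linalg.norm(x-y)
def load(n): return {k:v for k,v in np.load(f"pics/{n}.npz").items()}
E
python3 - <<'E'
from rig import ctrl, workorder, grab_frame
from h import *
g=grab_frame("side");np.savez("pics/side0.npz",**g);f=load("scene0")
print(g["fx"],g["cx"],g["cy"],np.round(g["pose"],3).tolist())
a=f["image"][120:220,250:390];b=f["image"][225:360,360:500]
cv2.imwrite("pics/crop0.png",np.hstack([cv2.resize(f["image"][125:215,275:385],(400,327)),cv2.resize(f["image"][230:330,370:492],(399,327))]))
cv2.imwrite("pics/side0.png",g["image"])
D=deproj(f)
for u,v in((335,165),(322,168),(300,180),(432,280),(410,270),(425,262),(350,240)):print(u,v,np.round(D[v,u],3))
E
```

```text
401.4329283619515 324.44620508015123 194.19855269461746 [[-0.736, 0.478, -0.478, 0.212], [-0.676, -0.536, 0.505, 0.38], [-0.015, 0.696, 0.718, 0.739], [0.0, 0.0, 0.0, 1.0]]
335 165 [ 0.522 -0.138  0.062]
322 168 [ 0.54  -0.165  0.035]
300 180 [ 0.592 -0.186  0.008]
432 280 [0.581 0.215 0.111]
410 270 [0.608 0.175 0.133]
425 262 [0.572 0.182 0.13 ]
350 240 [0.606 0.013 0.004]
```

View pics/crop0.png

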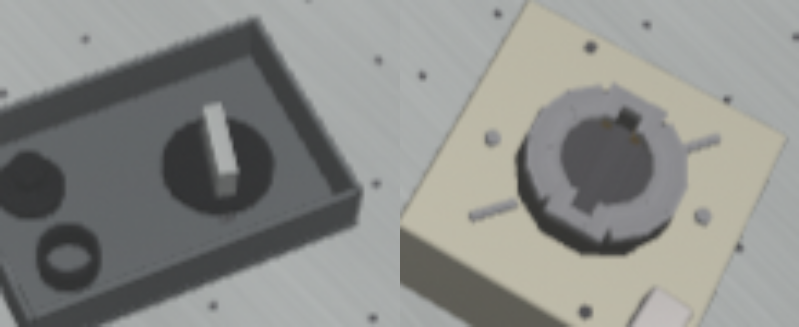

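View pics/side0.png

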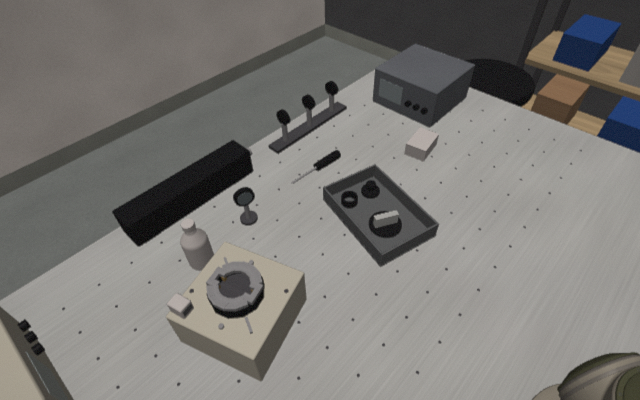

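Crops: lid bar ends at scene px ≈(333,154) and (337,177); slots at ≈(440,266) and (428,291), ribs at ≈(462,274) and (399,294). Side view: lid bar at (386,218), collar at (235,288), ribs at (249,325) and (226,262). Now measure.

```bash
python3 - <<'E'
from h import *
F=[load("scene0"),load("side0")]
R=[((315,140),(355,190)),((366,205),(404,236))]
C=[((365,228),(492,345)),((165,240),(310,385))]
bc=[];cc=[]
for f,r,c in zip(F,R,C):
    g=cv2.cvtColor(f["image"],cv2.COLOR_BGR2GRAY);D=deproj(f)
    # bar
    m=np.zeros_like(g);(x0,y0),(x1,y1)=r
    m[y0:y1,x0:x1]=(g[y0:y1,x0:x1]>115)*255
    n,l,st,ce=cv2.connectedComponentsWithStats(m);i=1+np.argmax(st[1:,4]);m=l==i
    P=D[m];print("bar px",ce[i],st[i],"gray",np.percentile(g[m],[5,50,95]),"z pct",np.percentile(P[:,2],[5,50,90]))
    t=m&(g>np.percentile(g[m],95)*.86) # lit top
    v,u=np.nonzero(t);bc.append((u.mean(),v.mean()))
    P=np.array([onz(f,a,b,.061)[:2] for a,b in zip(u,v)],np.float32)
    rc=cv2.minAreaRect(P*1000);print(" top",bc[-1],"rect mm",rc,"pts mean",P.mean(0), 'axis',cv2.fitLine(P,cv2.DIST_L2,0,.01,.01).ravel())
    # flange top from depth
    (x0,y0),(x1,y1)=c;Q=np.zeros_like(m);Q[y0:y1,x0:x1]=1
    fl=Q&(abs(D[...,2]-.132)<.006)
    n,l,st,ce=cv2.connectedComponentsWithStats(fl.astype(np.uint8));i=1+np.argmax(st[1:,4]);fl=l==i
    print(" flange z",np.median(D[fl][:,2]))
    K,_=cv2.findContours(fl.astype(np.uint8),cv2.RETR_EXTERNAL,cv2.CHAIN_APPROX_NONE)
    K=max(K,key=len)[:,0];X=np.array([onz(f,a,b,.132)[:2] for a,b in K],np.float32)
    print(" circle",cv2.minEnclosingCircle(X*1000),cv2.fitEllipse(X*1000))
    # ribs: gray colour on cream
    hsv=cv2.cvtColor(f["image"],cv2.COLOR_BGR2HSV);top=Q&(abs(D[...,2]-.1)<.012)
    s=top&(hsv[...,1]<35)&(g>90);n,l,st,ce=cv2.connectedComponentsWithStats(s.astype(np.uint8))
    for i in range(1,n):
        if st[i,4]>8:
            print("  blob",ce[i].round(1),st[i],onz(f,*ce[i],.105).round(4)[:2])
print("bar two-view",two(F[0],bc[0],F[1],bc[1]))
E
```

```text
bar px [335.03669725 162.58715596] [331 153   9  20 109] gray [134.  171.  174.6] z pct [0.05943662 0.06186676 0.06416159]
 top (np.float64(335.1111111111111), np.float64(162.7)) rect mm ((517.5962524414062, -143.35116577148438), (52.68592071533203, 11.675006866455078), 59.27603530883789) pts mean [ 0.5174058  -0.14351076] axis [ 0.50501066  0.8631131   0.5174058  -0.14351073]
 flange z 0.13261345164775667
 circle ((586.2416381835938, 216.55007934570312), 51.06523513793945) ((587.0128173828125, 215.57138061523438), (93.88082122802734, 96.97417449951172), 103.39210510253906)
  blob [427.  287.6] [ 369  230  119  115 5424] [0.5973 0.2183]
  blob [365.3 335.4] [365 330   2  11  15] [0.7551 0.2081]
bar px [386.39344262 214.60655738] [374 210  25  10 122] gray [123. 160. 165.] z pct [0.00845725 0.06070591 0.06230433]
 top (np.float64(385.86170212765956), np.float64(214.7659574468085)) rect mm ((518.19677734375, -141.1275634765625), (53.517913818359375, 10.97883129119873), 59.62458801269531) pts mean [ 0.51830095 -0.14097664] axis [ 0.5031373   0.8642065   0.51830095 -0.14097667]
 flange z 0.13141444895541776
 circle ((585.9127197265625, 218.82278442382812), 51.6842041015625) ((585.76513671875, 218.2994842529297), (94.36761474609375, 97.12034606933594), 90.32748413085938)
  blob [190.7 241.8] [182 240  19   6  79] [0.7437 0.2077]
  blob [238.1 304.5] [ 166  242  138  120 3713] [0.5659 0.2314]
bar two-view (array([ 0.51817078, -0.1420677 ,  0.0613047 ]), np.float64(0.0022584114623939748))
```

```bash
cat >> h.py <<'E'
def ribs(f,c,zt=.105,rmin=.050,rmax=.086,ptp=.018):
    "steel-grey blobs on the cream top, in an annulus round c"
    lab=cv2.cvtColor(cv2.medianBlur(f["image"],3),cv2.COLOR_BGR2LAB).astype(int)
    o=np.array([[onz(f,u,v,zt)[:2] for u in range(640)] for v in range(400)])
    r=np.linalg.norm(o-c,axis=2);A=(r>rmin)&(r<rmax)&(abs(np.asarray(f["range_z"])-0)>0)
    cream=np.median(lab[A],0);m=(A&(lab[...,2]<cream[2]-5)&(lab[...,0]>90)).astype(np.uint8)
    n,l,st,ce=cv2.connectedComponentsWithStats(m);out=[]
    for i in range(1,n):
        if st[i,4]>12:
            P=o[l==i].astype(np.float32);w=cv2.minAreaRect(P*1000)
            out.append((ce[i].round(1),st[i,4],P.mean(0).round(4),np.round(w[1],1),cv2.fitLine(P,cv2.DIST_L2,0,.01,.01).ravel()[:2].round(3),round(float(np.linalg.norm(P.mean(0)-c)),4)))
    return cream,out
E
python3 - <<'E'
from h import *
for n in("scene0","side0"):
    cr,o=ribs(load(n),np.array([.5864,.217]));print(n,cr)
    for x in o:print(*x)
E
```

```text
scene0 [190. 126. 137.]
[442.3 266.2] 287 [0.5402 0.207 ] [ 45.8 103.2] [ 0.359 -0.933] 0.0472
[397.8 271.7] 17 [0.6178 0.1574] [8.8 7. ] [0.98  0.198] 0.0673
[398.5 293.6] 42 [0.6492 0.1907] [ 5.5 31.3] [ 0.921 -0.391] 0.0681
[462.2 295.8] 19 [0.5568 0.2745] [8.  7.6] [0.681 0.733] 0.0647
[447.6 322.4] 60 [0.618  0.2915] [13.4 27. ] [ 0.95  -0.313] 0.0809
side0 [174. 128. 137.]
[228.9 271.2] 467 [0.6324 0.1992] [99.9 69.3] [0.335 0.942] 0.0493
[248. 324.] 44 [0.5253 0.243 ] [ 4.6 30.4] [ 0.924 -0.382] 0.0664
[220.9 325.5] 21 [0.5569 0.2755] [6.6 8.7] [ 0.953 -0.304] 0.0655
```

```bash
cat >> h.py <<'E'
from scipy.spatial.transform import Rotation as Ro
def delta(s,x,y,z,yaw=None):
    "tool-axis shift and turn from measured pose to a TCP target; yaw = heading of tool y"
    R=Ro.from_rotvec(s["orientation"]).as_matrix();d=R.T@(np.array([x,y,z])-s["eef_pos"]);cy=np.arctan2(R[1,1],R[0,1])
    t=0 if yaw is None else (cy-yaw+np.pi)%(2*np.pi)-np.pi
    print("shift",d.round(4),"turn",round(t,4),"yaw",round(cy,4),"tilt",R[:,2].round(4),"t",round(float(s["time"]),2),"q",np.round(s["q"],2))
E
python3 -c "
from h import *;from rig import ctrl, workorder, grab_frame
delta(ctrl.read_state(),.587,.217,.30)"
```

Request:
run_rows([
  {"xyz": [-0.032, -0.01, -0.005]},
  {"xyz": [-0.065, -0.02, -0.01]},
  {"xyz": [-0.1, -0.03, -0.015]},
  {"xyz": [-0.135, -0.04, -0.02]},
  {"xyz": [-0.17, -0.05, -0.025]},
], aperture=0.05)

```text
time: 0.57
eef_pos: [0.3329, 0.4096, 0.2638]
orientation: [-0.549, -3.093, 0.0]
contact_force: [0.3, 0.3, -0.6]
gripper_width: 0.0571
grasp_force: 0.0
```

Request:
run_rows([
  {"xyz": [-0.035, -0.01, -0.004]},
  {"xyz": [-0.07, -0.02, -0.008]},
  {"xyz": [-0.105, -0.03, -0.012]},
  {"xyz": [-0.14, -0.04, -0.016]},
  {"xyz": [-0.17, -0.05, -0.02]},
])

```text
time: 0.98
eef_pos: [0.4759, 0.3036, 0.2836]
orientation: [-0.551, -3.093, 0.001]
contact_force: [-0.0, 0.2, 0.1]
gripper_width: 0.0499
grasp_force: 0.0
```

Request:
run_rows([
  {"xyz": [-0.03, -0.01, -0.004]},
  {"xyz": [-0.06, -0.02, -0.008]},
  {"xyz": [-0.09, -0.03, -0.012]},
  {"xyz": [-0.12, -0.04, -0.016]},
  {"xyz": [-0.136, -0.044, -0.017]},
])

```text
time: 1.4
eef_pos: [0.5889, 0.2146, 0.3006]
orientation: [0.553, 3.092, -0.001]
contact_force: [-0.5, 0.3, 0.5]
gripper_width: 0.0499
grasp_force: 0.0
```

```bash
python3 - <<'E'
from h import *;from rig import ctrl, workorder, grab_frame
delta(ctrl.read_state(),.587,.217,.30)
f=grab_frame("wrist");np.savez("pics/wr1.npz",**f);cv2.imwrite("pics/wr1.png",f["image"])
E
```

```text
shift [0.0027 0.0016 0.0006] turn 0 yaw 1.2166 tilt [ 2.e-04 -5.e-04 -1.e+00] t 1.4 q [ 0.16  0.49  0.94 -0.    1.71 -1.06]
```

View pics/wr1.png

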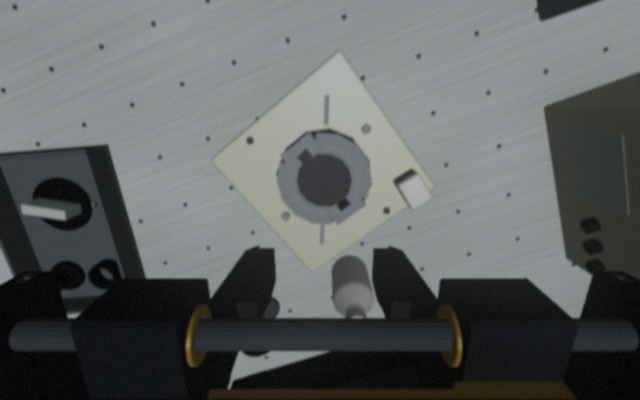

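The wrist view shows the collar at (324,178), slots at (304,158) and (344,203), ribs at (326,109) and (322,233), studs at (366,129) and (286,216).

```bash
python3 - <<'E'
from h import *
f=load("wr1")
cr,o=ribs(f,np.array([.587,.217]),rmin=.052);print(cr)
for x in o:print(*x)
D=deproj(f);V,U=np.mgrid[:400,:640]
B=(abs(V-178)<75)&(abs(U-324)<85)
fl=(B&(abs(D[...,2]-.132)<.007)).astype(np.uint8);n,l,st,ce=cv2.connectedComponentsWithStats(fl);i=1+np.argmax(st[1:,4]);fl=(l==i).astype(np.uint8)
print("z",np.median(D[fl>0][:,2]))
K,h=cv2.findContours(fl,cv2.RETR_CCOMP,cv2.CHAIN_APPROX_NONE)
for k in K:
    if len(k)>40:
        X=np.array([onz(f,a,b,.132)[:2] for a,b in k[:,0]],np.float32)*1000;print(len(k),cv2.minEnclosingCircle(X),cv2.fitEllipse(X))
# hole from brightness
g=cv2.cvtColor(f["image"],cv2.COLOR_BGR2GRAY);m=((g<85)&(abs(V-178)<35)&(abs(U-324)<35)).astype(np.uint8)
n,l,st,ce=cv2.connectedComponentsWithStats(m);i=1+np.argmax(st[1:,4]);v,u=np.nonzero(l==i);X=np.array([onz(f,a,b,.132)[:2] for a,b in zip(u,v)])
r=np.linalg.norm(X-[.587,.217],axis=1);print("hole",st[i],X.mean(0),r.max())
for c in(np.array([.587,.217]),):
    far=X[r>.029]-c;a=np.arctan2(far[:,1],far[:,0]);print("slot yaw",np.angle(np.exp(2j*a).mean())/2,len(far))
    for sg in(1,-1):
        q=far[(sg*far[:,0])>0]; print(len(q),q.mean(0)+c if len(q) else 0)
E
```

```text
[173. 125. 133.]
[326.2 108.9] 106 [0.5229 0.2416] [ 4.1 27.5] [ 0.929 -0.37 ] 0.0687
[365.7 128.7] 41 [0.5556 0.2734] [6.7 6.4] [0.598 0.802] 0.0645
[317.8 215.6] 337 [0.6287 0.1927] [79.8 67.1] [0.53  0.848] 0.0483
[285.3 215.8] 28 [0.6159 0.1579] [5.7 6.1] [ 0.476 -0.879] 0.0658
z 0.12966140703410528
292 ((584.5049438476562, 216.79998779296875), 50.090911865234375) ((584.4119262695312, 216.5070343017578), (93.3995132446289, 93.75), 91.7179183959961)
184 ((583.7249145507812, 217.0390625), 36.961795806884766) ((583.893798828125, 216.69631958007812), (51.42524719238281, 65.6258544921875), 109.31150817871094)
hole [ 297  150   55   61 2433] [0.58568252 0.21575971] 0.03743632175889528
slot yaw 0.3218687842905783 174
71 [0.61767546 0.22567514]
103 [0.55630295 0.20570927]
```

Request:
run_rows([
  {"rz": 0.12},
  {"rz": 0.24},
  {"rz": 0.36},
  {"rz": 0.48},
  {"rz": 0.6},
])

```text
time: 1.87
eef_pos: [0.5863, 0.2175, 0.3004]
orientation: [-1.447, -2.788, 0.001]
contact_force: [1.3, -0.4, 0.8]
gripper_width: 0.0499
grasp_force: 0.0
```

Request:
run_rows([
  {"rz": 0.12},
  {"rz": 0.24},
  {"rz": 0.36},
  {"rz": 0.48},
  {"rz": 0.6},
])

```text
time: 2.28
eef_pos: [0.5862, 0.2175, 0.3004]
orientation: [-2.206, -2.236, 0.001]
contact_force: [-0.2, -0.1, 0.2]
gripper_width: 0.0498
grasp_force: 0.0
```

Request:
run_rows([
  {"rz": 0.12},
  {"rz": 0.24},
  {"rz": 0.36},
  {"rz": 0.48},
  {"rz": 0.55},
])

```text
time: 2.7
eef_pos: [0.5862, 0.2175, 0.3004]
orientation: [-2.731, -1.553, 0.001]
contact_force: [0.3, 0.6, 1.0]
gripper_width: 0.05
grasp_force: 0.0
```

```bash
python3 -c "
from h import *;from rig import ctrl, workorder, grab_frame
delta(ctrl.read_state(),.518,-.142,.18,-.534)"
```

```text
shift [-0.3438  0.1253  0.1205] turn -0.0027 yaw -0.5367 tilt [-9.e-04 -1.e-04 -1.e+00] t 2.7 q [0.17 0.49 0.94 0.   1.71 0.7 ]
```

Request:
run_rows([
  {"xyz": [-0.034, 0.0125, 0.008]},
  {"xyz": [-0.068, 0.025, 0.018]},
  {"xyz": [-0.102, 0.0375, 0.03]},
  {"xyz": [-0.137, 0.05, 0.042]},
  {"xyz": [-0.172, 0.0625, 0.054]},
])

```text
time: 3.12
eef_pos: [0.5524, 0.0362, 0.2461]
orientation: [-2.726, -1.562, 0.0]
contact_force: [0.1, -0.3, 0.2]
gripper_width: 0.0501
grasp_force: 0.0
```

Request:
run_rows([
  {"xyz": [-0.035, 0.0125, 0.014]},
  {"xyz": [-0.07, 0.025, 0.028]},
  {"xyz": [-0.105, 0.0375, 0.042]},
  {"xyz": [-0.14, 0.05, 0.056]},
  {"xyz": [-0.172, 0.0625, 0.066]},
])

```text
time: 3.53
eef_pos: [0.519, -0.144, 0.1795]
orientation: [-2.725, -1.56, 0.001]
contact_force: [0.8, -0.1, 0.0]
gripper_width: 0.0496
grasp_force: 0.0
```

```bash
python3 - <<'E'
from h import *;from rig import ctrl, workorder, grab_frame
delta(ctrl.read_state(),.518,-.142,.18,-.534)
f=grab_frame("wrist");np.savez("pics/wr2.npz",**f);cv2.imwrite("pics/wr2.png",f["image"])
f=grab_frame("wrist");delta(ctrl.read_state(),.518,-.142,.18,-.534)
g=cv2.cvtColor(f["image"],cv2.COLOR_BGR2GRAY);D=deproj(f);V,U=np.mgrid[:400,:640]
m=((g>125)&(V<300)&(D[...,2]>.045)&(np.linalg.norm(D[...,:2]-[.518,-.142],axis=2)<.04)).astype(np.uint8)
n,l,st,ce=cv2.connectedComponentsWithStats(m);i=1+np.argmax(st[1:,4]);v,u=np.nonzero(l==i)
z=np.median(D[l==i][:,2]);P=np.array([onz(f,a,b,.061)[:2] for a,b in zip(u,v)],np.float32)
print(ce[i],st[i],z,cv2.minAreaRect(P*1000),P.mean(0),cv2.fitLine(P,cv2.DIST_L2,0,.01,.01).ravel())
E
```

```text
shift [ 0.0012 -0.0019 -0.0005] turn 0.003 yaw -0.531 tilt [-1.4e-03  8.0e-04 -1.0e+00] t 3.53 q [-0.49  0.41  1.43 -0.    1.3   0.04]
shift [ 0.0031 -0.0029 -0.0011] turn -0.0018 yaw -0.5358 tilt [-3.1e-03  8.0e-04 -1.0e+00] t 3.63 q [-0.49  0.41  1.43 -0.    1.3   0.04]
[319.25600836 190.64054336] [311 160  17  62 957] 0.05890175061881242 ((516.9697265625, -142.1219940185547), (54.029720306396484, 13.210021018981934), 59.84922409057617) [ 0.51718324 -0.14174725] [ 0.49533093  0.8687044   0.5171835  -0.14174722]
```

View pics/wr2.png

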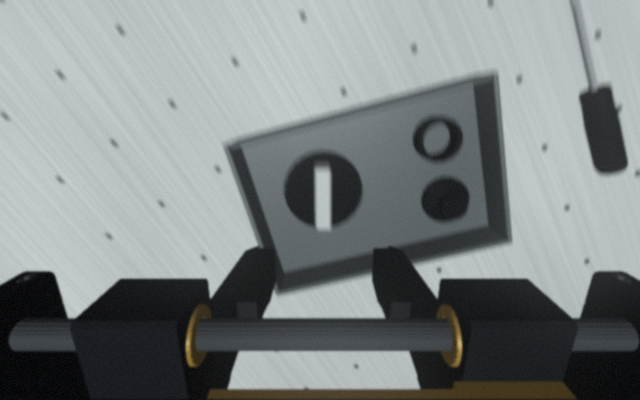

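The bar is centred between the fingers at (322,195), clear of the bin walls. Pose readings carry noise, so I'll average a few.

```bash
cat >> h.py <<'E'
def avg(ctrl,n=8):
    S=[]
    for i in range(n): grab_frame("side");S.append(ctrl.read_state())
    s=dict(S[-1]);s["eef_pos"]=np.mean([a["eef_pos"] for a in S],0)
    R=Ro.concatenate([Ro.from_rotvec(a["orientation"]) for a in S]);s["orientation"]=R.mean().as_rotvec()
    for k in("contact_force","ft_torque"):s[k]=np.mean([a[k] for a in S],0)
    print("pos",s["eef_pos"].round(4),"sd",np.std([a["eef_pos"] for a in S],0).round(4),"F",s["contact_force"].round(2),"M",s["ft_torque"].round(3),"w",s["gripper_width"],"g",s["grasp_force"]);return s
E
python3 -c "
from h import *;from rig import ctrl, workorder, grab_frame
delta(avg(ctrl),.5175,-.142,.035,-.524)"
```

```text
pos [ 0.5204 -0.1422  0.1809] sd [0.0004 0.0008 0.0005] F [0.2  0.37 0.12] M [-0.072  0.095 -0.017] w 0.049921314369068784 g 0.0
shift [-0.0013 -0.0025  0.1459] turn -0.0066 yaw -0.5306 tilt [ 1.e-04  2.e-04 -1.e+00] t 4.03 q [-0.49  0.41  1.42  0.    1.31  0.04]
```

Request:
run_rows([
  {"xyz": [-0.001, -0.002, 0.035], "rz": -0.007},
  {"xyz": [-0.001, -0.0025, 0.07], "rz": -0.007},
  {"xyz": [-0.001, -0.0025, 0.105], "rz": -0.007},
  {"xyz": [-0.001, -0.0025, 0.13], "rz": -0.007},
  {"xyz": [-0.001, -0.0025, 0.146], "rz": -0.007},
], aperture=0.036)

```text
time: 4.45
eef_pos: [0.5169, -0.1413, 0.0323]
orientation: [-2.718, -1.57, 0.003]
contact_force: [0.5, -0.7, -0.2]
gripper_width: 0.0362
grasp_force: 0.0
```

Request:
run_rows([
  {},
  {},
  {},
  {},
  {},
], aperture=0.005, grip_force=45)

```text
time: 4.87
eef_pos: [0.5179, -0.1422, 0.0352]
orientation: [2.72, 1.57, 0.001]
contact_force: [-0.1, 1.2, 0.4]
gripper_width: 0.0137
grasp_force: 45.0
```

```bash
python3 -c "
from h import *;from rig import ctrl, workorder, grab_frame
delta(avg(ctrl),.5175,-.142,.035,-.524)"
```

```text
pos [ 0.5179 -0.1422  0.0352] sd [0. 0. 0.] F [0.42 3.2  4.12] M [0.41  0.001 0.027] w 0.013742418653119174 g 44.997666450217366
shift [ 0.     -0.0005  0.0002] turn 0.0 yaw -0.524 tilt [ 8.e-04  0.e+00 -1.e+00] t 5.27 q [-0.49  0.59  1.61  0.    0.94  0.03]
```

Request:
run_rows([
  {"xyz": [0, 0, -0.02]},
  {"xyz": [0, 0, -0.055]},
  {"xyz": [0, 0, -0.095]},
  {"xyz": [0, 0, -0.135]},
  {"xyz": [0, 0, -0.175]},
])

```text
time: 5.68
eef_pos: [0.5169, -0.1424, 0.2111]
orientation: [-2.72, -1.569, 0.002]
contact_force: [1.2, -1.0, -2.6]
gripper_width: 0.0133
grasp_force: 45.0
```

```bash
python3 - <<'E'
from h import *;from rig import ctrl, workorder, grab_frame
s=avg(ctrl,3);delta(s,.586,.2165,.21,.31-np.pi/2)
f=grab_frame("wrist");cv2.imwrite("pics/wr3.png",f["image"])
E
```

```text
pos [ 0.5191 -0.1434  0.2155] sd [0.0006 0.0003 0.003 ] F [ 0.26 -0.52 -0.45] M [-0.077  0.008 -0.008] w 0.013582180275240587 g 44.9972927570343
shift [ 0.3451 -0.1222  0.0043] turn 0.7367 yaw -0.5241 tilt [ 0.0082 -0.0049 -1.    ] t 5.83 q [-0.49  0.38  1.38 -0.    1.38  0.03]
```

View pics/wr3.png

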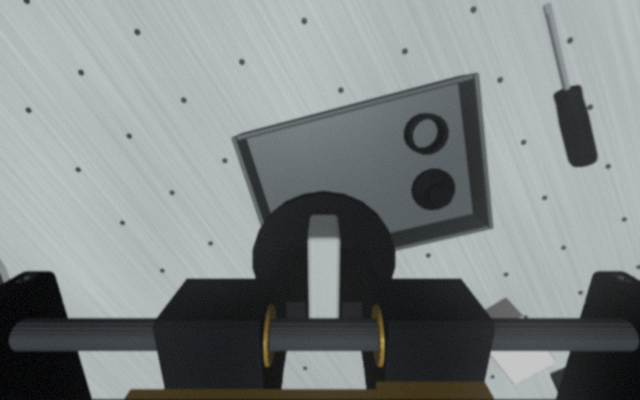

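The lid is held upright by its bar (324,265), and the other parts remain in the bin. Carry it over.

Request:
run_rows([
  {"xyz": [0.01, -0.004, 0]},
  {"xyz": [0.035, -0.0125, 0]},
  {"xyz": [0.07, -0.025, 0]},
  {"xyz": [0.105, -0.037, 0]},
  {"xyz": [0.14, -0.05, 0]},
])

```text
time: 6.3
eef_pos: [0.5438, 0.0059, 0.2075]
orientation: [-2.719, -1.568, 0.005]
contact_force: [0.3, -0.8, -4.2]
gripper_width: 0.0136
grasp_force: 45.0
```

Request:
run_rows([
  {"xyz": [0.035, -0.0125, 0]},
  {"xyz": [0.07, -0.025, 0]},
  {"xyz": [0.105, -0.037, 0]},
  {"xyz": [0.14, -0.05, 0]},
  {"xyz": [0.165, -0.058, 0]},
])

```text
time: 6.72
eef_pos: [0.5756, 0.1794, 0.2072]
orientation: [-2.718, -1.572, 0.006]
contact_force: [1.1, -1.3, -3.0]
gripper_width: 0.0136
grasp_force: 45.0
```

Request:
run_rows([
  {"xyz": [0.02, -0.007, 0], "rz": 0.08},
  {"xyz": [0.035, -0.0125, 0], "rz": 0.2},
  {"xyz": [0.04, -0.014, 0], "rz": 0.32},
  {"xyz": [0.04, -0.014, 0], "rz": 0.44},
  {"xyz": [0.04, -0.014, 0], "rz": 0.56},
])

```text
time: 7.13
eef_pos: [0.5836, 0.2185, 0.2069]
orientation: [-3.05, -0.75, 0.008]
contact_force: [0.3, -0.6, -2.2]
gripper_width: 0.0136
grasp_force: 45.0
```

Request:
run_rows([
  {"rz": 0.1},
  {"rz": 0.177},
  {"rz": 0.177},
  {"rz": 0.177},
  {"rz": 0.177},
])

```text
time: 7.55
eef_pos: [0.5842, 0.2176, 0.2085]
orientation: [3.103, 0.489, -0.003]
contact_force: [-0.9, 0.1, -2.8]
gripper_width: 0.0138
grasp_force: 45.0
```

```bash
python3 - <<'E'
from h import *;from rig import ctrl, workorder, grab_frame
s=avg(ctrl,6);delta(s,.586,.2165,.17,.31-np.pi/2)
for n in("scene","wrist"):
    f=grab_frame(n);np.savez(f"pics/{n}4.npz",**f)
E
```

```text
pos [0.5845 0.2174 0.2094] sd [0.0001 0.0001 0.0003] F [-0.13 -0.04 -2.8 ] M [-0.007  0.144 -0.005] w 0.013739735939691345 g 44.99731910414994
shift [0.0012 0.0013 0.0394] turn 0.0009 yaw -1.2599 tilt [-7.e-04 -1.e-04 -1.e+00] t 7.85 q [ 0.17  0.53  1.13 -0.    1.48  1.43]
```

Request:
run_rows([
  {"xyz": [0.001, 0.001, 0.01]},
  {"xyz": [0.001, 0.001, 0.02]},
  {"xyz": [0.001, 0.001, 0.03]},
  {"xyz": [0.001, 0.001, 0.038]},
  {"xyz": [0.001, 0.001, 0.038]},
])

```text
time: 8.37
eef_pos: [0.585, 0.2165, 0.1691]
orientation: [3.104, 0.485, -0.007]
contact_force: [-0.7, -0.6, -2.7]
gripper_width: 0.0135
grasp_force: 45.0
```

```bash
python3 - <<'E'
from h import *;from rig import ctrl, workorder, grab_frame
s=avg(ctrl,4);delta(s,.586,.2165,.142,.31-np.pi/2)
f=grab_frame("scene");np.savez("pics/scene5.npz",**f);g=grab_frame("side");np.savez("pics/side5.npz",**g)
a=f["image"][215:335,370:500];b=g["image"][220:345,165:310]
cv2.imwrite("pics/c5.png",np.hstack([cv2.resize(a,(400,369),interpolation=2),cv2.resize(b,(400,369),interpolation=2)]))
for q in(f,g):print([np.round(proj(q,p),1) for p in((.586,.2165,.132),(.586,.2165,.142))])
E
```

```text
pos [0.5859 0.2167 0.1714] sd [0.0003 0.0001 0.0007] F [-0.17  0.25 -2.64] M [-0.021  0.165 -0.001] w 0.013913298510022034 g 44.99725171364844
shift [0.0001 0.0002 0.0294] turn -0.0002 yaw -1.261 tilt [-6.e-04 -1.e-04 -1.e+00] t 8.57 q [0.17 0.56 1.18 0.   1.4  1.43]
[array([433.3, 278.6]), array([434.4, 276.7])]
[array([234.9, 283.9]), array([233.9, 280.8])]
```

View pics/c5.png

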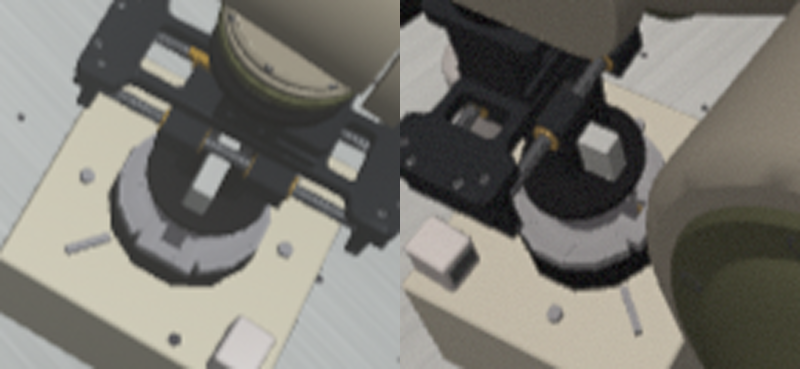

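The lid hangs over the collar with its bar (205,185 in the crop) in line with the visible slot (173,238). Lower gently.

Request:
run_rows([
  {"xyz": [0, 0, 0.003]},
  {"xyz": [0, 0, 0.006]},
  {"xyz": [0, 0, 0.009]},
  {"xyz": [0, 0, 0.012]},
  {"xyz": [0, 0, 0.012]},
])

```text
time: 9.08
eef_pos: [0.5856, 0.2166, 0.1589]
orientation: [3.104, 0.485, -0.002]
contact_force: [-0.7, 0.7, -3.5]
gripper_width: 0.0137
grasp_force: 45.0
```

```bash
python3 -c "
from h import *;from rig import ctrl, workorder, grab_frame
delta(avg(ctrl,4),.586,.2165,.142,.31-np.pi/2)"
```

```text
pos [0.5859 0.2167 0.1596] sd [0.0001 0.     0.0002] F [ 0.34 -0.05 -2.69] M [-0.021  0.165 -0.004] w 0.013775938443125168 g 44.997307285666466
shift [0.     0.0002 0.0176] turn -0.0002 yaw -1.261 tilt [-2.e-04 -1.e-04 -1.e+00] t 9.28 q [ 0.16  0.57  1.2  -0.    1.37  1.43]
```

Request:
run_rows([
  {"xyz": [0, 0, 0.002]},
  {"xyz": [0, 0, 0.004]},
  {"xyz": [0, 0, 0.006]},
  {"xyz": [0, 0, 0.008]},
  {"xyz": [0, 0, 0.008]},
])

```text
time: 9.7
eef_pos: [0.5857, 0.2166, 0.1512]
orientation: [3.104, 0.485, -0.001]
contact_force: [-0.4, -0.2, -2.0]
gripper_width: 0.0137
grasp_force: 45.0
```

```bash
python3 -c "
from h import *;from rig import ctrl, workorder, grab_frame
delta(avg(ctrl,4),.586,.2165,.142,.31-np.pi/2)"
```

```text
pos [0.5859 0.2167 0.1517] sd [0.0001 0.     0.0002] F [-0.    0.44 -2.77] M [-0.023  0.13   0.013] w 0.01352274588202842 g 44.9972640350461
shift [0.     0.0002 0.0097] turn -0.0002 yaw -1.261 tilt [-2.e-04 -0.e+00 -1.e+00] t 9.9 q [ 0.16  0.58  1.21 -0.    1.35  1.43]
```

Request:
run_rows([
  {"xyz": [0, 0, 0.002]},
  {"xyz": [0, 0, 0.004]},
  {"xyz": [0, 0, 0.006]},
  {"xyz": [0, 0, 0.008]},
  {"xyz": [0, 0, 0.009]},
])

```text
time: 10.32
eef_pos: [0.5858, 0.2167, 0.1423]
orientation: [3.104, 0.485, -0.001]
contact_force: [0.1, -0.0, -2.7]
gripper_width: 0.0138
grasp_force: 45.0
```

```bash
python3 -c "
from h import *;from rig import ctrl, workorder, grab_frame
delta(avg(ctrl,4),.586,.2165,.142,.31-np.pi/2)"
```

```text
pos [0.5859 0.2167 0.1425] sd [0.0001 0.     0.0002] F [ 0.01 -0.15 -2.13] M [-0.034  0.152  0.028] w 0.013391333828672622 g 44.99735288321972
shift [0.0001 0.0002 0.0005] turn -0.0002 yaw -1.261 tilt [-3.e-04 -1.e-04 -1.e+00] t 10.52 q [ 0.16  0.59  1.23 -0.    1.33  1.43]
```

Request:
run_rows([
  {"xyz": [0, 0, 0.0005]},
  {"xyz": [0, 0, 0.001]},
  {"xyz": [0, 0, 0.001]},
])

```text
time: 10.77
eef_pos: [0.586, 0.2167, 0.1422]
orientation: [3.104, 0.485, 0.001]
contact_force: [-1.1, -0.1, 0.6]
gripper_width: 0.0135
grasp_force: 45.0
```

```bash
python3 -c "
from h import *;from rig import ctrl, workorder, grab_frame
delta(avg(ctrl,4),.586,.2165,.142,.31-np.pi/2)"
```

```text
pos [0.586  0.2167 0.1422] sd [0. 0. 0.] F [-0.68 -0.35  1.77] M [-0.097  0.286  0.023] w 0.013833350891420052 g 44.99788876622915
shift [-0.0001  0.0002  0.0002] turn -0.0002 yaw -1.261 tilt [ 7.e-04  1.e-04 -1.e+00] t 10.97 q [ 0.17  0.59  1.23 -0.    1.33  1.43]
```

Seated (load path shifts by about 4.5 N at the height of a flush lid). Now the twist, in modest steps.

Request:
run_rows([
  {},
  {"rz": 0.03},
  {"rz": 0.07},
  {"rz": 0.11},
  {"rz": 0.15},
], grip_force=60)

```text
time: 11.38
eef_pos: [0.5863, 0.2164, 0.1422]
orientation: [3.131, 0.248, 0.002]
contact_force: [-0.4, -1.7, 2.8]
gripper_width: 0.0137
grasp_force: 60.0
```

Request:
run_rows([
  {"rz": 0.05},
  {"rz": 0.1},
  {"rz": 0.15},
  {"rz": 0.2},
  {"rz": 0.2},
])

```text
time: 11.8
eef_pos: [0.5863, 0.2162, 0.1422]
orientation: [3.14, -0.066, 0.002]
contact_force: [-1.7, -3.1, 3.6]
gripper_width: 0.0135
grasp_force: 60.0
```

```bash
python3 - <<'E'
from h import *;from rig import ctrl, workorder, grab_frame
delta(avg(ctrl,4),.586,.2165,.142,-.392-np.pi/2)
E
```

```text
pos [0.5863 0.2162 0.1422] sd [0. 0. 0.] F [-0.17 -4.05  4.88] M [-0.681  0.214 -0.036] w 0.013373585899021595 g 59.99998027458787
shift [-0.0003 -0.0003  0.0002] turn 0.3527 yaw -1.6101 tilt [ 1.e-03 -6.e-04 -1.e+00] t 12.0 q [ 0.16  0.59  1.23 -0.    1.33  1.77]
```

Request:
run_rows([
  {"rz": 0.05},
  {"rz": 0.1},
  {"rz": 0.15},
  {"rz": 0.2},
  {"rz": 0.25},
])

```text
time: 12.42
eef_pos: [0.5863, 0.2164, 0.1422]
orientation: [3.108, -0.456, 0.002]
contact_force: [-0.2, -3.5, 5.5]
gripper_width: 0.0132
grasp_force: 60.1
```

Request:
run_rows([
  {"rz": 0.04},
  {"rz": 0.08},
  {"rz": 0.102},
  {"rz": 0.102},
  {"rz": 0.102},
])

```text
time: 12.83
eef_pos: [0.5862, 0.2164, 0.1422]
orientation: [3.081, -0.61, 0.002]
contact_force: [-0.1, -3.5, 4.5]
gripper_width: 0.0134
grasp_force: 60.0
```

```bash
python3 - <<'E'
from h import *;from rig import ctrl, workorder, grab_frame
delta(avg(ctrl,4),.586,.2165,.142,-.392-np.pi/2)
out=[]
for n,(y0,y1,x0,x1) in(("scene",(215,335,370,500)),("side",(220,345,165,310))):
    f=grab_frame(n);np.savez(f"pics/{n}6.npz",**f);out.append(cv2.resize(f["image"][y0:y1,x0:x1],(400,369),interpolation=2))
cv2.imwrite("pics/c6.png",np.hstack(out))
f=grab_frame("wrist");np.savez("pics/wrist6.npz",**f);cv2.imwrite("pics/wr6.png",f["image"])
E
```

```text
pos [0.5862 0.2164 0.1422] sd [0. 0. 0.] F [-0.36 -4.08  5.14] M [-0.648  0.223  0.154] w 0.013545748902713093 g 60.0233206897974
shift [-0.0002 -0.      0.0002] turn 0.001 yaw -1.9618 tilt [ 1.e-03 -5.e-04 -1.e+00] t 13.03 q [ 0.16  0.59  1.23 -0.    1.33  2.13]
```

View pics/c6.png

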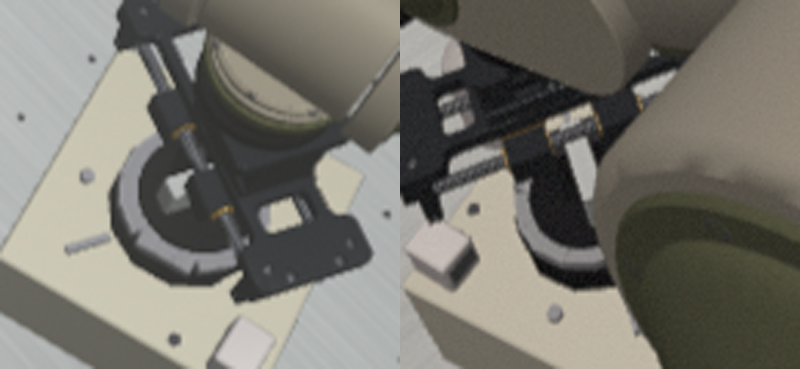

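View pics/wr6.png

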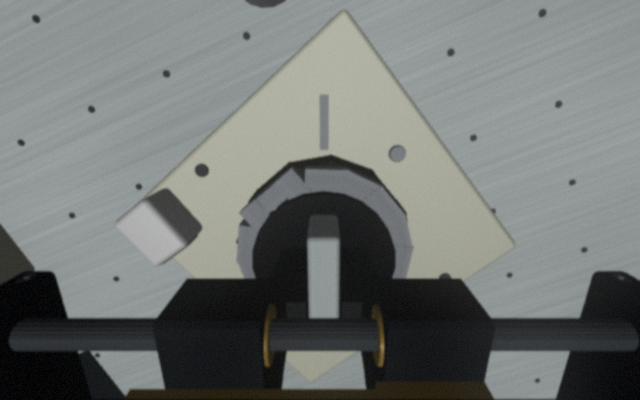

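The bar (323,265) points at the rib (324,122), and the lid is flush inside the flange. Quick angle check before hand-in.

```bash
python3 - <<'E'
from h import *
f=load("wrist6");g=cv2.cvtColor(f["image"],cv2.COLOR_BGR2GRAY);lab=cv2.cvtColor(f["image"],cv2.COLOR_BGR2LAB).astype(int)
D=deproj(f)
def line(m,z):
    n,l,st,ce=cv2.connectedComponentsWithStats(m.astype(np.uint8));i=1+np.argmax(st[1:,4]);v,u=np.nonzero(l==i)
    P=np.array([onz(f,a,b,z)[:2] for a,b in zip(u,v)],np.float32);w=cv2.minAreaRect(P*1000);L=cv2.fitLine(P,cv2.DIST_L2,0,.01,.01).ravel()
    print(st[i],w,P.mean(0),"yaw",np.arctan(L[1]/L[0]))
    return P.mean(0)
V,U=np.mgrid[:400,:640]
r=line((abs(U-324)<14)&(V>90)&(V<154)&(g<165)&(g>80),.105)
b=line((abs(U-323)<22)&(V>238)&(V<316)&(g>120),.168)
c=np.array([.5861,.2164]);print("rib bearing",np.arctan2(*(c-r)[::-1]),"front z",[np.median(D[220:235,315:330,2]),np.median(D[260:280,318:328,2])], "cover z",np.median(D[225:255,272:295,2]),"flange z",np.median(D[180:190,310:350,2]))
E
```

```text
[318  94  12  57 583] ((648.5266723632812, 190.34661865234375), (5.958170413970947, 30.089317321777344), 67.8638916015625) [0.64873964 0.1902512 ] yaw -0.3906715
[ 308  239   30   77 2179] ((593.400634765625, 213.53981018066406), (12.013418197631836, 36.611724853515625), 68.3077621459961) [0.593917   0.21321228] yaw -0.38690022
rib bearing 2.74613586023485 front z [np.float64(0.15485826223854263), np.float64(0.1660176078189028)] cover z 0.13616636774393923 flange z 0.1297165011595851
```

```bash
python3 -c "
from rig import ctrl, workorder, grab_frame
s=ctrl.read_state();print(s['time'],s['eef_pos'],s['grasp_force']);print(workorder.sign_off())"
```

```text
13.1833 [0.58621303 0.21639891 0.14216839] 60.02323837950826
the job is handed in; nothing more can be done
None
```

I handed the job in at 13.2 s: the lid sits flush in the collar, twisted clockwise to half-way with its bar within about 0.01 rad of the ribs, and the gripper is still holding it there at 60 N.

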